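# Hold the drawplate against the back jaw of the vice

## Robot

A 6-joint arm with a two-finger parallel gripper is mounted at the origin on the work surface. World frame = base frame: x ahead of the robot, y to its left, z up, the work surface at z = 0. Lengths are in m, angles in rad, forces in N, time in s.
With the tool pointing down it reaches from about 0.375 to 0.9 m from the base axis. Payload 3.1 kg.
Tool frame: the origin (TCP) lies on the centre line of the jaws, within the pads' length; the fingertips stand 25 mm ahead of it and the grasp point (between the pads) lies 6 mm ahead of it (manip.tip_extent is the distance from the TCP to the fingertips, in m); z points along the fingers, y is the line along which they close (so a half turn about z gives the same grasp; the last joint's range is limited). The gripper opens to 85 mm and grips with 20 to 120 N. Pads are 22 mm wide; open, the fingers measure 114 mm over their backs; the gripper's body (76 mm by 85 mm) begins 54 mm behind the grasp point. The pads swing forward as they close: fully open they stand 13 mm farther back than shut.
Start: joints at [-1.518, 0.527, 1.433, -0, 1.181, -0.178], TCP at [0.144, -0.608, 0.256] pointing down, gripper open.
Joint ranges: [-3.08, 3.08], [-0.75, 2.2], [0.22, 2.44], [-1.43, 4.57], [0, 2.65], [-2.85, 2.85]. Speed limits (rad/s): [2.79, 2.79, 3.14, 3.14, 3.14, 3.14].

## Interface

Orientations are given as a unit quaternion [x, y, z, w].
In Python, from station import readout, imaging, order, manip gives the robot as it stands.
- The arm moves only by the tool move_arm, never from a script. Its argument "rows" is a list of rows, each a list of 7 numbers: the turn, a rotation vector about the tool's x, y, z in degrees, then the shift along the tool's x, y, z in mm, then the closure, from 0 (fully open) to 1 (shut). A call has 1 to 12 rows; each row is the pose to reach, as a shift and turn from the pose commanded when the call began, along the tool's axes at that moment; what a row does not reach only later rows make up. A row lasts 1/12 s, in which the tool goes at most 41.7 mm and 7.16 degrees, less where a joint would pass 70% of its speed; a pose out of reach is approached as far as the arm can. A call with a gripper value outside its range is refused whole. The fingers move at their own pace and stop on an object; "squeeze" is the grip in N (left out, the last holds). Time passes only in rows, so rows that repeat a pose let the fingers close. It gives the time, the measured TCP pose, the force, the opening and the grip force at its end, in the units of the state.
- readout.sense(): the state, without advancing time (a new reading comes with each control period).
- imaging.snapshot(name): name is "scene" or "side" or "wrist"; returns a dict with "img" (384x512x3 uint8, red, green, blue), "z_map" (384x512 float32, m along the optical axis (not along the pixel's ray), 0 where there is no reading), "fovy" (degrees; the focal length in pixels is half the picture's height over the tangent of half this angle, whatever the lens; pixels are square), "cx", "cy" (the principal point, pixels), "rvec" (rotation vector, rad) and "tvec" (3), from world to camera coordinates, as OpenCV has them. Camera axes: x right, y down, z forward; pixel columns grow to the right and rows downward; lengths in m; the calibration is good to about 2 mm. A picture is of the moment at which its call begins.
- order.sign_off(): hands the job in; it is judged then, once.
The state is a dict: "t": time; "q": joint angles; "qd": joint speeds; "tau": joint torques, N m; "tcp_pos": TCP position; "tool_rot": TCP orientation; "force": force on the tool from outside, world axes, zero at the start; "ft_torque": the same for the moment, N m; "finger_gap": opening from 0.0 (shut) to 1.0 (fully open); "gripper_force": force on a finger pad.
Only numpy, scipy, OpenCV 4.12 (cv2) and the standard library are available. Lean on these libraries where they do the work, as an engineer would, in place of code of your own. Each camera call takes 0.05 s, during which the arm holds its last target. There are 200 camera calls.

## Task

Take the long drawplate out of the wooden rack and be my third hand at the open bench vice: hold the plate upright and level, centred in the width of the jaws, flat against the fixed back jaw, its bottom edge about 20 mm below the jaw tops so that the row of holes stays clear above. Ease it up to the jaw gently and then keep pushing it steadily against the jaw with about 10 N for at least three seconds, with your fingers clear of the vice because I am about to wind it shut; do not let go: finish while still holding and pushing it there. Leave the other plate and the things on the bench where they are.

Things in the scene. Friction and masses are not known exactly. Their poses are not given: they have to be found in the camera images.
- long_plate: The longer of two steel drawplates standing on edge in the wooden rack: flat bar 8 mm thick (its x), 160 mm long (y), 48 mm tall (z), 0.35 to 0.6 kg, centre of mass in its middle; a row of small dark holes along it 37 mm above the bottom. Origin: centre of the underside, top 48 mm higher. Both faces are alike; either may go to the jaw.
- short_plate: The other drawplate in the rack, not wanted: the same section (8 mm thick, 48 mm tall) but only 100 mm long. Origin: centre of its underside. Must stay where it is.
- rack: Fixed hardwood block 130 x 120 x 32 mm (x, y, z) with two straight slots along its y, at x = -35 and +35 mm, each 11 mm wide, 20 mm deep (floor 12 mm above the bench), open at the ends; a drawplate stands in each, its upper 28 mm above the block; which plate is in which slot varies. Origin: centre of the underside.
- vise: Rigid bench vice fixed to the bench. Origin: centre of its round base's underside; x along the screw from fixed back jaw to movable front jaw and handle, y along the jaws, z up. Back jaw face: plane x = 0, 90 mm wide, 126 to 150 mm above the bench; nothing is higher. Clear between the jaws down to 95 mm above the bench. Reaches 140 mm behind the back face, 90 mm ahead of the front jaw's face.
- back_jaw (a point): Middle of the top edge of the fixed back jaw's face, 150 mm straight above the vice's origin; same axes as the vice. To press a plate against the back jaw, push it towards -x of this frame.
- front_jaw (a joint): Opening of the vice in m: the clear gap between the two jaw faces (0 = shut). The front jaw is held by its screw and does not give when pushed.
- hammer: Hammer 230 mm long lying on the bench; bystander, must stay where it is. Origin: on the bench under its middle.
- bench_block: Steel bench block 63 x 63 x 20 mm lying on the bench; bystander. Origin: centre of its underside.
- oil: White bottle, 44 mm in diameter, 110 mm tall, standing on the bench; bystander. Origin: centre of its underside.
Not all that is in view belongs to the job. Leave any green, pink or turquoise look-alike of the long_plate alone.

How it is judged:
On the way:
1. the long drawplate is in place against the back jaw and pushed steadily with 5 to 16 N for three seconds (contact force between long_plate and vise between 5 and 16 N and contact force between the fingers and long_plate above 3 N and contact force between the fingers and vise below 0.5 N and x of long_plate in the frame of back_jaw between 0 and 0.01 m and y of long_plate in the frame of back_jaw between -0.015 and 0.015 m and z of long_plate in the frame of back_jaw between -0.027 and -0.012 m and angle between long_plate's own z axis and vertical below 0.07 rad and angle between the x axis of long_plate and the x axis of back_jaw, either way round below 0.06 rad and linear speed of long_plate below 0.02 m/s), for 3 s.
At the end, for the whole second after the job is handed in: Long drawplate held in the fingers: bottom 12-27 mm below the jaw top, middle within 15 mm of the jaw's, upright within 0.07 rad, flat on the back jaw within 0.06 rad, pressed on it with 5-16 N, at rest, no finger touching the vice; kept for 3 s and through the last second (all of step 1); the arm keeps its last pose, push and grip.
It fails at once if the drawplate is knocked or rammed against the vice (over 35 N) (contact force between long_plate and vise above 35 N).
It fails at once if the other drawplate is moved by over 15 mm (distance of short_plate from where it was at the start of the episode above 0.015 m).
It fails at once if a bystander on the bench is moved by over 20 mm (distance of any of hammer, bench_block, oil from where it was at the start of the episode above 0.02 m).
It also fails if it takes over 58 s, if anything falls off the work surface, if the arm or the gripper's body presses on something with over 40 N, if the wrist force passes 120 N, or if a joint passes its speed limit or range.

## Working session

There is one attempt and no reset: what is moved stays moved. The work goes in short steps, Python scripts to look and compute and a tool call to move; the robot and the scene stay as the last step left them, time stands still between calls to the robot, and variables do not carry over. Pictures are saved under pics/ and viewed, at most 10 in all, crops included, and the job is handed in when it is done.

Besides the shell and the picture viewer there is one more tool, called in YAML: its name, and indented under it one key for each argument. move_arm: Moves the arm, as the interface text tells. Its arguments: {"type":"object","properties":{"rows":{"type":"array"},"squeeze":{"type":"number"}},"required":["rows"]}

```bash
ls; mkdir -p pics; cat > h.py <<'E'
import numpy as np, cv2, pickle
from station import readout, imaging, order, manip
def snap(n,f):
    s=imaging.snapshot(n); pickle.dump(s,open(f'pics/{f}.pkl','wb'))
    cv2.imwrite(f'pics/{f}.png',s['img'][:,:,::-1]); return s
def cloud(s):
    h,w=s['z_map'].shape; f=h/2/np.tan(np.radians(s['fovy'])/2)
    v,u=np.mgrid[:h,:w]; z=s['z_map']
    P=np.stack([(u-s['cx'])/f*z,(v-s['cy'])/f*z,z],-1)
    R=cv2.Rodrigues(np.array(s['rvec'],float))[0]
    W=(P-np.array(s['tvec']).ravel())@R; W[z==0]=np.nan
    return W
E
python3 - <<'E'
from h import *
for n in ['scene','side']:
    s=snap(n,n+'0'); print(n,s['fovy'],s['cx'],s['cy'],s['rvec'],s['tvec'])
a=[cv2.imread(f'pics/{n}0.png') for n in('scene','side')]
print(readout.sense())
print([x for x in dir(manip) if x[0]!='_'])
E
```

```text
pics
scene 51.620855929560804 262.0214824518161 194.3073725241603 [ 1.92399665  1.1462282  -0.60321587] [-0.27211233 -0.16678568  1.66133769]
side 56.977832569072035 251.52623691291788 185.4900397619377 [ 0.41504898 -2.53242614  1.4859299 ] [0.53861156 0.17954244 1.03263084]
{'t': 0.1, 'q': array([-1.51748255e+00,  5.28348547e-01,  1.43376768e+00, -1.08083418e-05,
        1.18144224e+00, -1.78504410e-01]), 'qd': array([-0.00154154, -0.00250966, -0.00207002, -0.00177367,  0.00150215,
        0.00052054]), 'tau': array([-2.95286918e-04, -4.43304527e+01, -1.78586054e+01, -2.53204880e-04,
        3.84891275e-03,  9.28818110e-06]), 'tcp_pos': array([ 0.14358284, -0.60766459,  0.25544866]), 'tool_rot': array([ 9.93289341e-01,  1.15651716e-01,  5.64972454e-05, -9.81293483e-04]), 'force': array([ 0.22249054, -0.24734909,  0.03312822]), 'ft_torque': array([ 0.00404227,  0.02441479, -0.03877727]), 'gripper_force': 0.0, 'finger_gap': 1.0000889848500532}
['PlanningError', 'tip_extent']
```

View pics/scene0.png

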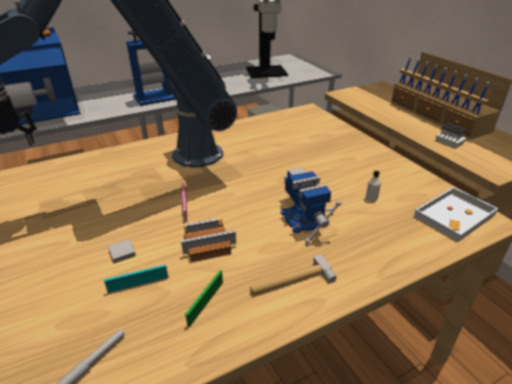

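View pics/side0.png

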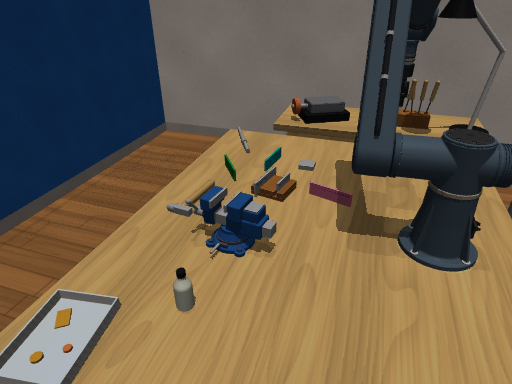

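The scene view shows the rack at about (208,238) with two grey plates, the longer at the front (row 242). The blue vice is at (305,205), the oil at (373,187), the hammer at (295,278), the block at (121,250), and the coloured look-alikes lie around the rack. The side view shows the vice at (235,220) and the rack at (273,187).

```bash
python3 - <<'E'
from h import *
L=lambda n: pickle.load(open(f'pics/{n}.pkl','rb'))
s=L('scene0');W=cloud(s);S=L('side0');WS=cloud(S)
for (r,c) in [(238,208),(205,305),(187,373),(278,295),(250,121)]: print((r,c),W[r,c].round(3))
for (r,c) in [(187,273),(210,240)]: print('side',(r,c),WS[r,c].round(3))
# height map of rack and vice area merged, top view colour
allP=np.concatenate([W.reshape(-1,3),WS.reshape(-1,3)]);allC=np.concatenate([s['img'].reshape(-1,3),S['img'].reshape(-1,3)])
x0,x1,y0,y1=0.3,0.9,-0.45,0.45
m=(allP[:,0]>x0)&(allP[:,0]<x1)&(allP[:,1]>y0)&(allP[:,1]<y1)&(allP[:,2]>.008)&(allP[:,2]<.25)
P=allP[m];C=allC[m]; k=800/0.9
im=np.full((540,800,3),255,np.uint8)
o=np.argsort(P[:,2])
for p,c in zip(P[o],C[o]):
    u=int((y1-p[1])*k);v=int((x1-p[0])*k); cv2.circle(im,(u,v),1,tuple(int(t) for t in c[::-1]),-1)
cv2.imwrite('pics/top.png',im)
E
```

```text
(238, 208) [ 0.577 -0.18   0.053]
(205, 305) [0.645 0.105 0.115]
(187, 373) [0.604 0.413 0.058]
(278, 295) [ 0.8   -0.023  0.018]
(250, 121) [ 0.467 -0.409  0.017]
side (187, 273) [ 0.535 -0.142  0.033]
side (210, 240) [0.533 0.197 0.143]
```

View pics/top.png

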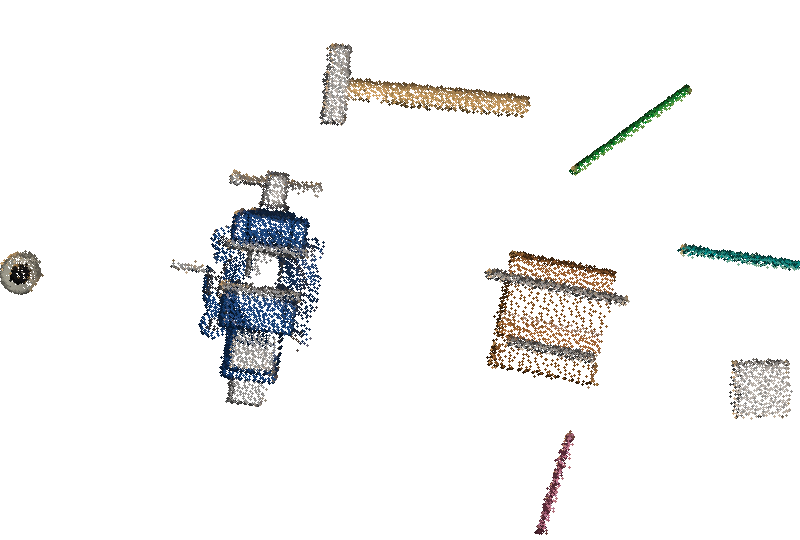

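The reconstructed top view is clear: the long plate is the outer one in the rack, at (557,286), the vice's back jaw is nearer the robot (row 290), and its front jaw is at row 248. Next I'll fit lines to each.

```bash
cat >> h.py <<'E'
def line(P):
    vx,vy,a,b=cv2.fitLine(P[:,:2].astype(np.float32),cv2.DIST_HUBER,0,.002,.002).ravel()
    if vy<0: vx,vy=-vx,-vy
    d=np.array([vx,vy]);c=np.array([a,b]); t=(P[:,:2]-c)@d; n=np.array([vy,-vx]); e=(P[:,:2]-c)@n
    lo,hi=np.percentile(t,[.5,99.5]); return dict(mid=(c+d*(lo+hi)/2).round(4),len=round(hi-lo,4),ang=round(np.degrees(np.arctan2(-vx,vy)),2),w=np.percentile(e,[2,50,98]).round(4))
E
python3 - <<'E'
from h import *
L=lambda n: pickle.load(open(f'pics/{n}.pkl','rb'))
for n in ['scene0','side0']:
    s=L(n);P=cloud(s).reshape(-1,3);C=s['img'].reshape(-1,3).astype(int);P0=P
    def box(a,b,c,d,e,f,P=P): return (P[:,0]>a)&(P[:,0]<b)&(P[:,1]>c)&(P[:,1]<d)&(P[:,2]>e)&(P[:,2]<f)
    m=box(.45,.65,-.27,-.08,.04,.075); Q=P[m]; ln=Q[:,0]+.19*(-.18-Q[:,1])  # shift
    hi=Q[:,0]-(.576+ .19*(Q[:,1]+.177)); A=Q[np.abs(hi)<.03];B=Q[hi<-.04]
    print(n,'long',len(A),line(A),np.percentile(A[:,2],[2,98]).round(3)); print('short',len(B),line(B),np.percentile(B[:,2],[2,98]).round(3))
    grey=(C.max(1)-C.min(1)<30)
    for nm,x0,x1 in [('back',.555,.595),('front',.60,.65)]:
        m=box(x0,x1,.09,.24,.12,.16)&grey; Q=P[m]; print(nm,len(Q),line(Q),np.percentile(Q[:,2],[2,98]).round(3))
        T=Q[Q[:,2]>.147]; 
        if len(T)>8: print('  top',len(T),line(T))
    r=box(.45,.65,-.27,-.08,.028,.036); print('rack top',r.sum(),cv2.minAreaRect(P[r][:,:2].astype(np.float32)))
    m=box(.44,.68,.09,.24,.146,.156); print('vice z',np.median(P[m][:,2]))
E
```

```text
scene0 long 373 {'mid': array([ 0.5782, -0.1765]), 'len': np.float64(0.1581), 'ang': np.float32(-11.15), 'w': array([-0.0072, -0.    ,  0.0036])} [0.041 0.061]
short 213 {'mid': array([ 0.508 , -0.1704]), 'len': np.float64(0.0983), 'ang': np.float32(-10.92), 'w': array([-0.0073,  0.    ,  0.0039])} [0.04  0.061]
back 213 {'mid': array([0.5734, 0.1539]), 'len': np.float64(0.0838), 'ang': np.float32(-8.14), 'w': array([-0.0117,  0.0003,  0.0047])} [0.125 0.15 ]
  top 50 {'mid': array([0.5725, 0.1554]), 'len': np.float64(0.0816), 'ang': np.float32(-6.48), 'w': array([-0.0091, -0.0003,  0.0054])}
front 74 {'mid': array([0.6213, 0.1465]), 'len': np.float64(0.0845), 'ang': np.float32(-6.52), 'w': array([-0.0076, -0.0002,  0.0133])} [0.127 0.151]
  top 49 {'mid': array([0.6209, 0.1473]), 'len': np.float64(0.0845), 'ang': np.float32(-9.79), 'w': array([-0.0065, -0.0002,  0.0135])}
rack top 679 ((0.5417453646659851, -0.16992740333080292), (0.15847095847129822, 0.13433434069156647), 78.18904113769531)
vice z 0.1477989879621061
side0 long 153 {'mid': array([ 0.5738, -0.1755]), 'len': np.float64
[... 262 characters left out ...]
rray([0.5703, 0.1574]), 'len': np.float64(0.0898), 'ang': np.float32(-7.48), 'w': array([-0.0036,  0.0002,  0.0051])} [0.128 0.153]
  top 61 {'mid': array([0.5702, 0.1562]), 'len': np.float64(0.088), 'ang': np.float32(-9.12), 'w': array([-0.0027,  0.0003,  0.005 ])}
front 173 {'mid': array([0.6167, 0.1507]), 'len': np.float64(0.0899), 'ang': np.float32(-8.56), 'w': array([-0.0023, -0.0001,  0.0075])} [0.129 0.153]
  top 65 {'mid': array([0.6179, 0.1495]), 'len': np.float64(0.0892), 'ang': np.float32(-7.25), 'w': array([-0.0039,  0.    ,  0.0057])}
rack top 385 ((0.5382595062255859, -0.16215133666992188), (0.15612034499645233, 0.12989743053913116), 71.68064880371094)
vice z 0.1501894746103476
```

```bash
cat >> h.py <<'E'
from scipy.spatial.transform import Rotation as Ro
def rot(yaw):  # tool down, tool y along world angle yaw+180 deg (or yaw)
    a=np.radians(yaw); y=np.array([np.cos(a),np.sin(a),0]); z=np.array([0,0,-1.]); x=np.cross(y,z)
    return Ro.from_matrix(np.stack([x,y,z],1))
def go(p,yaw,base=None):
    st=readout.sense(); R0=Ro.from_quat(st['tool_rot']); p0=st['tcp_pos']
    if base: p0,R0=np.array(base[0]),Ro.from_quat(base[1])
    for yy in (yaw,yaw+180):
        print('yaw',yy,'turn',(R0.inv()*rot(yy)).as_rotvec(degrees=True).round(2),'shift mm',(R0.inv().apply(np.array(p)-p0)*1000).round(1))
E
python3 - <<'E'
from h import *
s=pickle.load(open('pics/scene0.pkl','rb'));P=cloud(s).reshape(-1,3);C=s['img'].reshape(-1,3).astype(int)
m=(P[:,0]>.555)&(P[:,0]<.595)&(P[:,1]>.09)&(P[:,1]<.24)&(P[:,2]>.129)&(P[:,2]<.146)&(C.max(1)-C.min(1)<30)
Q=P[m];print(len(Q),line(Q))
print(np.percentile(P[(P[:,0]>.66)&(P[:,0]<.75)&(P[:,1]>.05)&(P[:,1]<.25)&(P[:,2]>.05)],[0,100],axis=0))
go([.576,-.176,.17],-11.3)
E
```

```text
118 {'mid': array([0.5743, 0.1537]), 'len': np.float64(0.0837), 'ang': np.float32(-7.93), 'w': array([-0.0114, -0.0002,  0.0036])}
[[0.66001718 0.11885052 0.05151838]
 [0.70779132 0.18922707 0.1493925 ]]
yaw -11.3 turn [ -0.09  -0.08 -65.42] shift mm [ 520.  -320.6   86.2]
yaw 168.7 turn [-9.0000e-02  1.0000e-01  1.1458e+02] shift mm [ 520.  -320.6   86.2]
```

move_arm:
  rows:
    - [0, 0, -65.4, 520, -320.6, 40, 0.2]
    - [0, 0, -65.4, 520, -320.6, 40, 0.2]
    - [0, 0, -65.4, 520, -320.6, 40, 0.2]
    - [0, 0, -65.4, 520, -320.6, 40, 0.2]
    - [0, 0, -65.4, 520, -320.6, 40, 0.2]
    - [0, 0, -65.4, 520, -320.6, 40, 0.2]
    - [0, 0, -65.4, 520, -320.6, 40, 0.2]
    - [0, 0, -65.4, 520, -320.6, 40, 0.2]
    - [0, 0, -65.4, 520, -320.6, 40, 0.2]
    - [0, 0, -65.4, 520, -320.6, 40, 0.2]
    - [0, 0, -65.4, 520, -320.6, 40, 0.2]
    - [0, 0, -65.4, 520, -320.6, 40, 0.2]
  squeeze: 60

```text
t: 1.1
tcp_pos: [0.4977, -0.254, 0.2232]
tool_rot: [0.773, 0.634, -0.0, -0.0]
force: [0.4, -0.9, 0.4]
finger_gap: 0.802
gripper_force: 0.0
```

```bash
python3 - <<'E'
from h import *
go([.576,-.176,.17],-11.3)
E
```

```text
yaw -11.3 turn [-0.04 -0.02 -0.02] shift mm [91.8 61.5 53.2]
yaw 168.7 turn [-3.0000e-02  6.0000e-02  1.7998e+02] shift mm [91.8 61.5 53.2]
```

move_arm:
  rows:
    - [0, 0, 0, 92, 61, 53, 0.4]
    - [0, 0, 0, 92, 61, 53, 0.4]
    - [0, 0, 0, 92, 61, 53, 0.4]
    - [0, 0, 0, 92, 61, 53, 0.4]
    - [0, 0, 0, 92, 61, 53, 0.4]
    - [0, 0, 0, 92, 61, 53, 0.4]

```text
t: 1.6
tcp_pos: [0.5743, -0.1776, 0.1703]
tool_rot: [0.773, 0.634, -0.0, -0.0]
force: [-0.5, -0.8, -0.3]
finger_gap: 0.597
gripper_force: 0.0
```

```bash
python3 - <<'E'
from h import *
s=snap('wrist','w1');P=cloud(s).reshape(-1,3)
st=readout.sense();print(st['tcp_pos'],st['tool_rot'],st['finger_gap'],st['force'])
m=(P[:,2]>.04)&(P[:,2]<.075)&(np.abs(P[:,0]-.576-.2*(P[:,1]+.176))<.03)&(np.abs(P[:,1]+.176)<.12)
Q=P[m];print(len(Q),Q[:,2].min(),Q[:,2].max());T=Q[Q[:,2]>.054]; print(line(Q),line(T))
m=(np.abs(P[:,2]-.032)<.006)&(np.abs(P[:,0]-.54)<.1)&(np.abs(P[:,1]+.176)<.12);print(np.median(P[m][:,2]))
go([.576,-.176,.061],-11.3)
E
```

```text
[ 0.57418025 -0.17840813  0.17089804] [ 7.73591703e-01  6.33684326e-01 -2.06286093e-04  9.91110033e-05] 0.6027753316305903 [ 0.50745661 -0.16235024  0.19166644]
1693 0.047960807686671623 0.062279563251259565
{'mid': array([ 0.5741, -0.1765]), 'len': np.float64(0.1576), 'ang': np.float32(-11.5), 'w': array([-0.0036, -0.    ,  0.0038])} {'mid': array([ 0.5741, -0.1765]), 'len': np.float64(0.1577), 'ang': np.float32(-11.49), 'w': array([-0.0036, -0.0001,  0.0038])}
0.03184636907794769
yaw -11.3 turn [-0.01  0.03 -0.06] shift mm [  2.8   1.3 109.9]
yaw 168.7 turn [4.0000e-02 1.0000e-02 1.7994e+02] shift mm [  2.8   1.3 109.9]
```

View pics/w1.png

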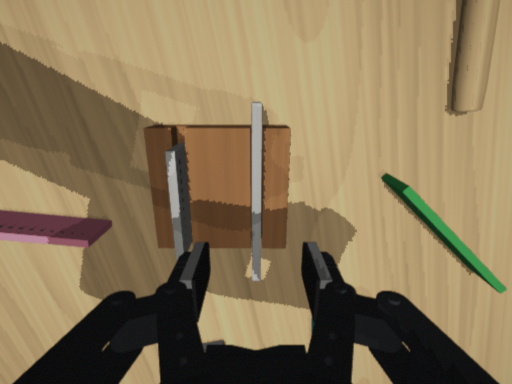

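The wrist view shows the long plate (column 257) midway between the open fingers (columns 205 and 310), with the short plate to its left at column 177. Descending.

move_arm:
  rows:
    - [0, 0, -0.2, 1.5, 0, 35, 0.4]
    - [0, 0, -0.2, 1.5, 0, 65, 0.4]
    - [0, 0, -0.2, 1.5, 0, 90, 0.4]
    - [0, 0, -0.2, 1.5, 0, 102, 0.4]
    - [0, 0, -0.2, 1.5, 0, 108, 0.4]
    - [0, 0, -0.2, 1.5, 0, 108, 0.5]
    - [0, 0, -0.2, 1.5, 0, 108, 0.8]

```text
t: 2.23
tcp_pos: [0.5755, -0.1772, 0.0638]
tool_rot: [0.773, 0.635, 0.0, 0.001]
force: [-0.6, -0.1, 0.1]
finger_gap: 0.372
gripper_force: 0.0
```

move_arm:
  rows:
    - [0, 0, 0, 0, 0, 0, 1]
    - [0, 0, 0, 0, 0, 0, 1]
    - [0, 0, 0, 0, 0, 0, 1]
    - [0, 0, 0, 0, 0, 0, 1]
    - [0, 0, 0, 0, 0, 0, 1]
    - [0, 0, 0, 0, 0, 0, 1]
  squeeze: 80

```text
t: 2.73
tcp_pos: [0.5756, -0.1767, 0.0645]
tool_rot: [0.772, 0.635, 0.0, 0.001]
force: [-2.2, -0.1, 6.0]
finger_gap: 0.069
gripper_force: 80.2
```

move_arm:
  rows:
    - [0, 0, 0, 0, 0, -8, 1]
    - [0, 0, 0, 0, 0, -20, 1]
    - [0, 0, 0, 0, 0, -40, 1]
    - [0, 0, 0, 0, 0, -65, 1]
    - [0, 0, 0, 0, 0, -95, 1]
    - [0, 0, 0, 0, 0, -125, 1]
    - [0, 0, 0, 0, 0, -150, 1]
    - [0, 0, 0, 0, 0, -165, 1]
    - [0, 0, 0, 0, 0, -170, 1]
    - [0, 0, 0, 0, 0, -170, 1]

```text
t: 3.57
tcp_pos: [0.5753, -0.1761, 0.2345]
tool_rot: [0.772, 0.635, 0.001, 0.001]
force: [-0.6, -0.7, -5.4]
finger_gap: 0.074
gripper_force: 78.9
```

```bash
python3 - <<'E'
from h import *
st=readout.sense();print(st['tcp_pos'],st['tool_rot'],st['finger_gap'],st['force'],st['gripper_force'])
for n in ('wrist','side','scene'):
    s=snap(n,n+'2');P=cloud(s).reshape(-1,3);C=s['img'].reshape(-1,3).astype(int)
    c=st['tcp_pos'];D=P-c; n_=np.array([np.cos(np.radians(-11.3)),np.sin(np.radians(-11.3)),0]);d=np.array([-n_[1],n_[0],0])
    a=D@n_;b=D@d
    m=(abs(a)<.012)&(abs(b)<.1)&(abs(b)>.02)&(D[:,2]<.01)&(D[:,2]>-.075);Q=P[m]
    if len(Q)>30:
        print(n,len(Q),line(Q),'z-tcp',np.percentile(D[m][:,2],[1,99]).round(4),'b',np.percentile(b[m],[1,99]).round(4))
        for sg in(-1,1):
            k=m&(b*sg>.02);print('  end',sg,np.percentile(D[k][:,2],[2,98]).round(4) if k.sum()>5 else None, np.median(a[k]).round(4) if k.sum() else None)
E
```

```text
[ 0.57533147 -0.17609331  0.2344941 ] [7.72187034e-01 6.35393443e-01 6.38027352e-04 1.39686073e-03] 0.07436006843197719 [-0.57687224 -0.69951066 -5.37956942] 78.86159062385559
wrist 2978 {'mid': array([ 0.5773, -0.1603]), 'len': np.float64(0.1265), 'ang': np.float32(-11.22), 'w': array([-0.0037,  0.    ,  0.004 ])} z-tcp [-0.0225 -0.0033] b [-0.0464  0.0791]
  end -1 [-0.0056 -0.0037] -0.001
  end 1 [-0.0142 -0.0034] -0.0012
side 231 {'mid': array([ 0.5729, -0.1736]), 'len': np.float64(0.1577), 'ang': np.float32(-11.32), 'w': array([-0.0021,  0.0002,  0.0056])} z-tcp [-0.0518 -0.0039] b [-0.0767  0.0806]
  end -1 [-0.0518 -0.0043] -0.0027
  end 1 [-0.0508 -0.004 ] -0.0026
scene 733 {'mid': array([ 0.5769, -0.1758]), 'len': np.float64(0.159), 'ang': np.float32(-11.18), 'w': array([-0.0056,  0.0002,  0.0036])} z-tcp [-0.0559 -0.0072] b [-0.0783  0.0795]
  end -1 [-0.0548 -0.0078] 0.0016
  end 1 [-0.0553 -0.0073] 0.0018
```

View pics/wrist2.png

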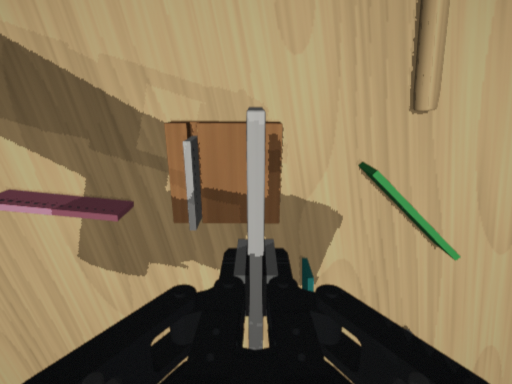

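The plate is held level (wrist view, columns 247–265), and the short plate is still in the rack at (192,180). Now to above the vice, with the plate centre 18 mm ahead of the back jaw.

```bash
python3 - <<'E'
from h import *
go([.5923,.153,.25],-8)
E
```

```text
yaw -8 turn [-0.21 -0.07 -3.11] shift mm [325.9 -45.2 -18.4]
yaw 172 turn [-1.0000e-01  3.2000e-01  1.7689e+02] shift mm [325.9 -45.2 -18.4]
```

move_arm:
  rows:
    - [0, 0, 0, 8, -1, -16, 1]
    - [0, 0, -1, 30, -4, -18, 1]
    - [0, 0, -1.5, 62, -9, -18, 1]
    - [-0.1, 0, -2, 96, -13, -18, 1]
    - [-0.2, 0, -2.5, 132, -18, -18, 1]
    - [-0.2, 0, -3, 168, -23, -18, 1]
    - [-0.2, 0, -3, 204, -28, -18, 1]
    - [-0.2, 0, -3.1, 240, -33, -18, 1]
    - [-0.2, 0, -3.1, 272, -38, -18, 1]
    - [-0.2, 0, -3.1, 298, -42, -18, 1]
    - [-0.2, 0, -3.1, 318, -44, -18, 1]
    - [-0.2, 0, -3.1, 326, -45, -18, 1]

```text
t: 4.72
tcp_pos: [0.5924, 0.1556, 0.2485]
tool_rot: [0.754, 0.657, 0.0, -0.0]
force: [0.0, -0.1, -5.1]
finger_gap: 0.073
gripper_force: 78.8
```

move_arm:
  rows:
    - [0, 0, 0, 0, 0, 0, 1]
    - [0, 0, 0, 0, 0, 0, 1]
    - [0, 0, 0, 0, 0, 0, 1]

```text
t: 4.97
tcp_pos: [0.5934, 0.151, 0.2498]
tool_rot: [0.755, 0.656, 0.0, 0.001]
force: [-0.5, 0.4, -4.3]
finger_gap: 0.074
gripper_force: 78.8
```

```bash
cat > meas.py <<'E'
from h import *
import sys
st=readout.sense();print(st['tcp_pos'].round(4),Ro.from_quat(st['tool_rot']).as_matrix().round(4).tolist(),st['finger_gap'],st['force'],st['gripper_force'])
yaw=-8.;n=np.array([np.cos(np.radians(yaw)),np.sin(np.radians(yaw)),0]);d=np.array([-n[1],n[0],0])
O=np.array([.5745,.1555,.15])
for nm in ('wrist','side','scene'):
    s=snap(nm,nm+sys.argv[1]);P=cloud(s).reshape(-1,3);C=s['img'].reshape(-1,3).astype(int)
    D=P-st['tcp_pos'];a=D@n;b=D@d
    m=(abs(a)<.012)&(abs(b)<.1)&(abs(b)>.02)&(D[:,2]<.01)&(D[:,2]>-.06)
    if m.sum()>20: print(nm,'plate',m.sum(),line(P[m]),'zbot/top',np.percentile(P[m][:,2],[1,99]).round(4))
    D=P-O;a=D@n;b=D@d;g=(C.max(1)-C.min(1)<30)
    m=(a>-.02)&(a<.012)&(abs(b)<.06)&(D[:,2]<.006)&(D[:,2]>-.022)&g
    if m.sum()>20: print(nm,'jaw',m.sum(),line(P[m]),'b',np.percentile(b[m],[1,99]).round(4),'a',np.percentile(a[m],[2,90,95,98]).round(4),'z',np.percentile(P[m][:,2],[50,98]).round(4))
E
python3 meas.py 3
```

```text
[0.5934 0.151  0.2498] [[0.1405, 0.9901, 0.0016], [0.9901, -0.1405, -0.0016], [-0.0013, 0.0018, -1.0]] 0.07414669000137196 [-0.52619937  0.4001545  -4.31424175] 78.84590864181519
wrist plate 2973 {'mid': array([0.5948, 0.167 ]), 'len': np.float64(0.1264), 'ang': np.float32(-8.15), 'w': array([-0.0039, -0.0002,  0.0038])} zbot/top [0.2273 0.2465]
wrist jaw 1321 {'mid': array([0.5702, 0.1578]), 'len': np.float64(0.0873), 'ang': np.float32(-8.44), 'w': array([-0.0052,  0.0002,  0.0039])} b [-0.0406  0.0452] a [-0.0098 -0.0009 -0.0008 -0.0007] z [0.1496 0.151 ]
side plate 409 {'mid': array([0.5913, 0.1504]), 'len': np.float64(0.1602), 'ang': np.float32(-8.42), 'w': array([-0.0019, -0.0001,  0.0064])} zbot/top [0.1994 0.2477]
side jaw 82 {'mid': array([0.5704, 0.1564]), 'len': np.float64(0.0897), 'ang': np.float32(-7.07), 'w': array([-0.0042, -0.    ,  0.0049])} b [-0.0432  0.045 ] a [-0.009  -0.0003  0.0005  0.0011] z [0.1502 0.1523]
scene plate 574 {'mid': array([0.5976, 0.1504]), 'len': np.float64(0.1595), 'ang': np.float32(-8.28), 'w': array([-0.0057,  0.    ,  0.0037])} zbot/top [0.1966 0.2456]
scene jaw 195 {'mid': array([0.5739, 0.154 ]), 'len': np.float64(0.0842), 'ang': np.float32(-8.56), 'w': array([-0.0123, -0.0001,  0.0035])} b [-0.0437  0.0395] a [-0.0124  0.0018  0.0025  0.0033] z [0.1425 0.1504]
```

View pics/wrist3.png

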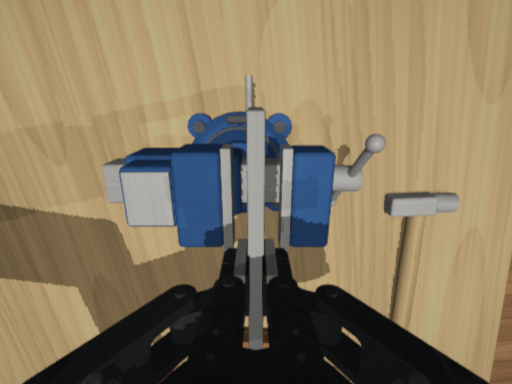

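The wrist view shows the plate above the open jaws: back jaw's lip at column 232, front jaw's at 286, plate at 255. Lowering it into the gap with a 3 mm centring shift.

move_arm:
  rows:
    - [-0.1, 0, 0.2, 3, 0, 8, 1]
    - [-0.1, 0, 0.2, 3, 0, 20, 1]
    - [-0.1, 0, 0.2, 3, 0, 34, 1]
    - [-0.1, 0, 0.2, 3, 0, 46, 1]
    - [-0.1, 0, 0.2, 3, 0, 56, 1]
    - [-0.1, 0, 0.2, 3, 0, 63, 1]
    - [-0.1, 0, 0.2, 3, 0, 66, 1]
    - [-0.1, 0, 0.2, 3, 0, 67, 1]
    - [-0.1, 0, 0.2, 3, 0, 67, 1]
    - [-0.1, 0, 0.2, 3, 0, 67, 1]

```text
t: 5.95
tcp_pos: [0.5949, 0.1554, 0.1843]
tool_rot: [0.756, 0.655, 0.002, 0.002]
force: [-0.3, -0.5, -5.1]
finger_gap: 0.071
gripper_force: 78.8
```

```bash
python3 meas.py 4
```

```text
[0.5949 0.1554 0.1843] [[0.143, 0.9897, 0.0066], [0.9897, -0.143, -0.0007], [0.0002, 0.0066, -1.0]] 0.07064297553428953 [-0.32670033 -0.50599632 -5.09603853] 78.83880615234375
wrist plate 2962 {'mid': array([0.5963, 0.1714]), 'len': np.float64(0.1264), 'ang': np.float32(-8.27), 'w': array([-0.0039, -0.0002,  0.0038])} zbot/top [0.1618 0.181 ]
wrist jaw 1907 {'mid': array([0.5716, 0.1661]), 'len': np.float64(0.0706), 'ang': np.float32(-9.3), 'w': array([-0.0053, -0.0001,  0.0038])} b [-0.0236  0.0453] a [-0.0097 -0.0008 -0.0008 -0.0007] z [0.1496 0.1509]
side plate 373 {'mid': array([0.5927, 0.1548]), 'len': np.float64(0.1601), 'ang': np.float32(-8.27), 'w': array([-0.0018, -0.0001,  0.0063])} zbot/top [0.134  0.1825]
side jaw 84 {'mid': array([0.57 , 0.157]), 'len': np.float64(0.0888), 'ang': np.float32(-7.25), 'w': array([-0.0038,  0.0001,  0.0065])} b [-0.0431  0.0451] a [-0.009  -0.0004  0.0009  0.0015] z [0.1499 0.1529]
scene plate 509 {'mid': array([0.5987, 0.1547]), 'len': np.float64(0.16), 'ang': np.float32(-8.32), 'w': array([-0.006 ,  0.0001,  0.004 ])} zbot/top [0.1317 0.1803]
```

move_arm:
  rows:
    - [0, 0, 0, 0, -1, 0.5, 1]
    - [0, 0, 0, 0, -3, 1, 1]
    - [0, 0, 0, 0, -5, 1.5, 1]
    - [0, 0, 0, 0, -7, 1.5, 1]
    - [0, 0, 0, 0, -9, 1.5, 1]
    - [0, 0, 0, 0, -10.5, 1.5, 1]
    - [0, 0, 0, 0, -11.5, 1.5, 1]
    - [0, 0, 0, 0, -12, 1.5, 1]
    - [0, 0, 0, 0, -12, 1.5, 1]
    - [0, 0, 0, 0, -12, 1.5, 1]

```text
t: 6.93
tcp_pos: [0.5825, 0.1571, 0.1821]
tool_rot: [0.756, 0.655, 0.002, 0.002]
force: [-0.0, 0.2, -4.3]
finger_gap: 0.07
gripper_force: 78.8
```

move_arm:
  rows:
    - [0, 0, 0, 0, -0.3, 0, 1]
    - [0, 0, 0, 0, -0.6, 0, 1]
    - [0, 0, 0, 0, -0.9, 0, 1]
    - [0, 0, 0, 0, -1.2, 0, 1]
    - [0, 0, 0, 0, -1.5, 0, 1]
    - [0, 0, 0, 0, -1.8, 0, 1]
    - [0, 0, 0, 0, -2, 0, 1]
    - [0, 0, 0, 0, -2, 0, 1]

```text
t: 7.6
tcp_pos: [0.5804, 0.1574, 0.1821]
tool_rot: [0.756, 0.655, 0.002, 0.002]
force: [0.2, -1.0, -4.8]
finger_gap: 0.074
gripper_force: 78.8
```

move_arm:
  rows:
    - [0, 0, 0, 0, -0.2, 0, 1]
    - [0, 0, 0, 0, -0.4, 0, 1]
    - [0, 0, 0, 0, -0.6, 0, 1]
    - [0, 0, 0, 0, -0.8, 0, 1]
    - [0, 0, 0, 0, -0.8, 0, 1]

```text
t: 8.02
tcp_pos: [0.5796, 0.1575, 0.1821]
tool_rot: [0.756, 0.655, 0.002, 0.002]
force: [0.5, 0.3, -4.9]
finger_gap: 0.082
gripper_force: 78.8
```

move_arm:
  rows:
    - [0, 0, 0, 0, -0.2, 0, 1]
    - [0, 0, 0, 0, -0.4, 0, 1]
    - [0, 0, 0, 0, -0.6, 0, 1]
    - [0, 0, 0, 0, -0.6, 0, 1]

```text
t: 8.35
tcp_pos: [0.579, 0.1576, 0.182]
tool_rot: [0.756, 0.655, 0.002, 0.002]
force: [-0.5, -0.1, -4.6]
finger_gap: 0.073
gripper_force: 78.8
```

move_arm:
  rows:
    - [0, 0, 0, 0, -0.2, 0, 1]
    - [0, 0, 0, 0, -0.4, 0, 1]
    - [0, 0, 0, 0, -0.6, 0, 1]
    - [0, 0, 0, 0, -0.6, 0, 1]

```text
t: 8.68
tcp_pos: [0.5789, 0.1576, 0.1821]
tool_rot: [0.756, 0.655, 0.002, 0.002]
force: [0.3, -0.7, -5.8]
finger_gap: 0.072
gripper_force: 78.7
```

move_arm:
  rows:
    - [0, 0, 0, 0, -0.2, 0, 1]
    - [0, 0, 0, 0, -0.4, 0, 1]
    - [0, 0, 0, 0, -0.4, 0, 1]

```text
t: 8.93
tcp_pos: [0.5787, 0.1576, 0.1822]
tool_rot: [0.756, 0.655, 0.002, 0.003]
force: [2.6, -0.3, -6.1]
finger_gap: 0.073
gripper_force: 78.6
```

move_arm:
  rows:
    - [0, 0, 0, 0, -0.2, 0, 1]
    - [0, 0, 0, 0, -0.4, 0, 1]
    - [0, 0, 0, 0, -0.4, 0, 1]

```text
t: 9.18
tcp_pos: [0.5787, 0.1576, 0.1822]
tool_rot: [0.756, 0.655, 0.003, 0.003]
force: [3.8, -0.8, -6.2]
finger_gap: 0.072
gripper_force: 78.4
```

Contact has been made, and the force is building by about 1.3 N per 0.4 mm. Easing in.

move_arm:
  rows:
    - [0, 0, 0, 0, -0.2, 0, 1]
    - [0, 0, 0, 0, -0.4, 0, 1]
    - [0, 0, 0, 0, -0.6, 0, 1]
    - [0, 0, 0, 0, -0.8, 0, 1]
    - [0, 0, 0, 0, -0.8, 0, 1]
    - [0, 0, 0, 0, -0.8, 0, 1]

```text
t: 9.68
tcp_pos: [0.5786, 0.1576, 0.1823]
tool_rot: [0.756, 0.655, 0.003, 0.003]
force: [6.3, -1.4, -8.7]
finger_gap: 0.074
gripper_force: 78.2
```

```bash
python3 meas.py 5; python3 -c "
from h import *
print(readout.sense()['ft_torque'])"
```

```text
[0.5786 0.1576 0.1823] [[0.143, 0.9897, 0.009], [0.9897, -0.143, -0.001], [0.0003, 0.0091, -1.0]] 0.0735410144477326 [ 6.33354953 -1.39288668 -8.70792095] 78.2188367843628
wrist plate 3533 {'mid': array([0.5791, 0.1739]), 'len': np.float64(0.1262), 'ang': np.float32(-8.5), 'w': array([-0.0096,  0.0002,  0.0046])} zbot/top [0.1329 0.1791]
wrist jaw 950 {'mid': array([0.5722, 0.1799]), 'len': np.float64(0.0434), 'ang': np.float32(-9.27), 'w': array([-0.0039,  0.0002,  0.0036])} b [0.0043 0.0454] a [-0.0095 -0.0025 -0.0021 -0.0019] z [0.1497 0.151 ]
side plate 355 {'mid': array([0.5764, 0.1573]), 'len': np.float64(0.1623), 'ang': np.float32(-8.29), 'w': array([-0.0085,  0.0001,  0.0067])} zbot/top [0.1307 0.1801]
side jaw 144 {'mid': array([0.5731, 0.156 ]), 'len': np.float64(0.1186), 'ang': np.float32(-9.27), 'w': array([-0.0067, -0.0001,  0.0046])} b [-0.0565  0.0591] a [-0.0073  0.0024  0.0028  0.0032] z [0.1505 0.1556]
scene plate 526 {'mid': array([0.5828, 0.1567]), 'len': np.float64(0.1584), 'ang': np.float32(-8.1), 'w': array([-0.0065, -0.0001,  0.0034])} zbot/top [0.1288 0.1781]
scene jaw 242 {'mid': array([0.5827, 0.1538]), 'len': np.float64(0.1177), 'ang': np.float32(-8.33), 'w': array([-0.0033, -0.0001,  0.003 ])} b [-0.0589  0.0577] a [0.0053 0.0103 0.0108 0.0114] z [0.1433 0.1557]
[-0.17478291 -1.0264755   0.10438064]
```

move_arm:
  rows:
    - [0, 0, 0, 0, -0.2, 0, 1]
    - [0, 0, 0, 0, -0.4, 0, 1]
    - [0, 0, 0, 0, -0.6, 0, 1]
    - [0, 0, 0, 0, -0.8, 0, 1]
    - [0, 0, 0, 0, -0.8, 0, 1]
    - [0, 0, 0, 0, -0.8, 0, 1]
    - [0, 0, 0, 0, -0.8, 0, 1]
    - [0, 0, 0, 0, -0.8, 0, 1]

```text
t: 10.5
tcp_pos: [0.5785, 0.1576, 0.1824]
tool_rot: [0.756, 0.655, 0.004, 0.004]
force: [6.9, -2.2, -8.0]
finger_gap: 0.077
gripper_force: 78.1
```

```bash
python3 - <<'E'
from h import *
for n in ('side','scene'):
    s=snap(n,n+'6')
a=cv2.imread('pics/side6.png')[150:270,160:320];b=cv2.imread('pics/scene6.png')[130:250,230:390]
cv2.imwrite('pics/c6.png',np.hstack([cv2.resize(x,(400,300),interpolation=2) for x in(a,b)]))
E
```

```text
(no output)
```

View pics/c6.png

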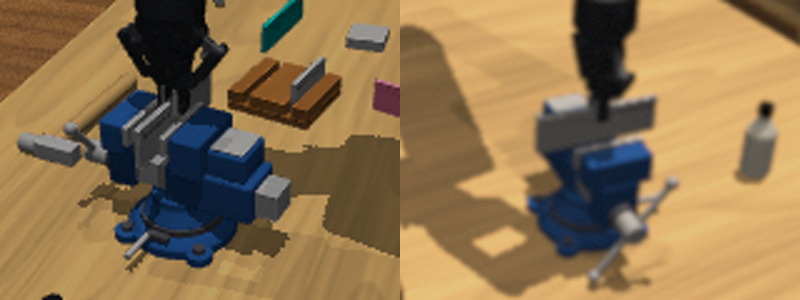

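The crop shows the plate level against the back jaw, with the fingertips above the jaw tops. A little more push, then hold.

move_arm:
  rows:
    - [0, 0, 0, 0, -0.2, 0, 1]
    - [0, 0, 0, 0, -0.4, 0, 1]
    - [0, 0, 0, 0, -0.5, 0, 1]
    - [0, 0, 0, 0, -0.5, 0, 1]
    - [0, 0, 0, 0, -0.5, 0, 1]
    - [0, 0, 0, 0, -0.5, 0, 1]

```text
t: 11.1
tcp_pos: [0.5785, 0.1577, 0.1824]
tool_rot: [0.756, 0.655, 0.004, 0.004]
force: [8.2, -0.9, -8.4]
finger_gap: 0.072
gripper_force: 78.0
```

move_arm:
  rows:
    - [0, 0, 0, 0, 0, 0, 1]
    - [0, 0, 0, 0, 0, 0, 1]
    - [0, 0, 0, 0, 0, 0, 1]
    - [0, 0, 0, 0, 0, 0, 1]
    - [0, 0, 0, 0, 0, 0, 1]
    - [0, 0, 0, 0, 0, 0, 1]

```text
t: 11.6
tcp_pos: [0.5785, 0.1577, 0.1824]
tool_rot: [0.756, 0.655, 0.004, 0.004]
force: [7.8, -1.9, -9.8]
finger_gap: 0.071
gripper_force: 78.0
```

move_arm:
  rows:
    - [0, 0, 0, 0, 0, 0, 1]
    - [0, 0, 0, 0, 0, 0, 1]
    - [0, 0, 0, 0, 0, 0, 1]
    - [0, 0, 0, 0, 0, 0, 1]
    - [0, 0, 0, 0, 0, 0, 1]
    - [0, 0, 0, 0, 0, 0, 1]

```text
t: 12.1
tcp_pos: [0.5785, 0.1577, 0.1824]
tool_rot: [0.756, 0.655, 0.004, 0.004]
force: [6.9, -1.7, -9.6]
finger_gap: 0.073
gripper_force: 78.0
```

move_arm:
  rows:
    - [0, 0, 0, 0, -0.2, 0, 1]
    - [0, 0, 0, 0, -0.4, 0, 1]
    - [0, 0, 0, 0, -0.5, 0, 1]
    - [0, 0, 0, 0, -0.5, 0, 1]
    - [0, 0, 0, 0, -0.5, 0, 1]
    - [0, 0, 0, 0, -0.5, 0, 1]
    - [0, 0, 0, 0, -0.5, 0, 1]
    - [0, 0, 0, 0, -0.5, 0, 1]

```text
t: 12.77
tcp_pos: [0.5784, 0.1577, 0.1825]
tool_rot: [0.756, 0.655, 0.004, 0.005]
force: [8.0, -2.0, -9.1]
finger_gap: 0.069
gripper_force: 78.0
```

move_arm:
  rows:
    - [0, 0, 0, 0, 0, 0, 1]
    - [0, 0, 0, 0, 0, 0, 1]
    - [0, 0, 0, 0, 0, 0, 1]
    - [0, 0, 0, 0, 0, 0, 1]
    - [0, 0, 0, 0, 0, 0, 1]
    - [0, 0, 0, 0, 0, 0, 1]
    - [0, 0, 0, 0, 0, 0, 1]
    - [0, 0, 0, 0, 0, 0, 1]
    - [0, 0, 0, 0, 0, 0, 1]
    - [0, 0, 0, 0, 0, 0, 1]
    - [0, 0, 0, 0, 0, 0, 1]
    - [0, 0, 0, 0, 0, 0, 1]

```text
t: 13.77
tcp_pos: [0.5784, 0.1577, 0.1825]
tool_rot: [0.756, 0.655, 0.004, 0.005]
force: [8.1, -1.6, -10.0]
finger_gap: 0.069
gripper_force: 78.0
```

move_arm:
  rows:
    - [0, 0, 0, 0, 0, 0, 1]
    - [0, 0, 0, 0, 0, 0, 1]
    - [0, 0, 0, 0, 0, 0, 1]
    - [0, 0, 0, 0, 0, 0, 1]
    - [0, 0, 0, 0, 0, 0, 1]
    - [0, 0, 0, 0, 0, 0, 1]
    - [0, 0, 0, 0, 0, 0, 1]
    - [0, 0, 0, 0, 0, 0, 1]
    - [0, 0, 0, 0, 0, 0, 1]
    - [0, 0, 0, 0, 0, 0, 1]
    - [0, 0, 0, 0, 0, 0, 1]
    - [0, 0, 0, 0, 0, 0, 1]

```text
t: 14.77
tcp_pos: [0.5784, 0.1577, 0.1825]
tool_rot: [0.756, 0.655, 0.004, 0.005]
force: [8.1, -2.4, -9.6]
finger_gap: 0.072
gripper_force: 78.0
```

move_arm:
  rows:
    - [0, 0, 0, 0, 0, 0, 1]
    - [0, 0, 0, 0, 0, 0, 1]
    - [0, 0, 0, 0, 0, 0, 1]
    - [0, 0, 0, 0, 0, 0, 1]
    - [0, 0, 0, 0, 0, 0, 1]
    - [0, 0, 0, 0, 0, 0, 1]
    - [0, 0, 0, 0, 0, 0, 1]
    - [0, 0, 0, 0, 0, 0, 1]
    - [0, 0, 0, 0, 0, 0, 1]
    - [0, 0, 0, 0, 0, 0, 1]
    - [0, 0, 0, 0, 0, 0, 1]
    - [0, 0, 0, 0, 0, 0, 1]

```text
t: 15.77
tcp_pos: [0.5784, 0.1577, 0.1825]
tool_rot: [0.756, 0.655, 0.004, 0.005]
force: [8.9, -2.0, -10.4]
finger_gap: 0.07
gripper_force: 78.0
```

move_arm:
  rows:
    - [0, 0, 0, 0, 0, 0, 1]
    - [0, 0, 0, 0, 0, 0, 1]
    - [0, 0, 0, 0, 0, 0, 1]
    - [0, 0, 0, 0, 0, 0, 1]
    - [0, 0, 0, 0, 0, 0, 1]
    - [0, 0, 0, 0, 0, 0, 1]
    - [0, 0, 0, 0, 0, 0, 1]
    - [0, 0, 0, 0, 0, 0, 1]
    - [0, 0, 0, 0, 0, 0, 1]
    - [0, 0, 0, 0, 0, 0, 1]
    - [0, 0, 0, 0, 0, 0, 1]
    - [0, 0, 0, 0, 0, 0, 1]

```text
t: 16.77
tcp_pos: [0.5784, 0.1577, 0.1825]
tool_rot: [0.756, 0.655, 0.004, 0.005]
force: [8.5, -1.5, -9.8]
finger_gap: 0.071
gripper_force: 78.0
```

```bash
python3 meas.py 7 | grep -E 'plate|^\['; python3 -c "
from h import *
print(order.sign_off())"
```

```text
[0.5784 0.1577 0.1825] [[0.143, 0.9896, 0.0129], [0.9897, -0.143, -0.0012], [0.0006, 0.0129, -0.9999]] 0.07088481841895969 [ 8.4784748  -1.54756609 -9.75258101] 78.02704811096191
wrist plate 3533 {'mid': array([0.5786, 0.1739]), 'len': np.float64(0.1264), 'ang': np.float32(-8.24), 'w': array([-0.0091,  0.0006,  0.005 ])} zbot/top [0.1326 0.1792]
side plate 359 {'mid': array([0.576 , 0.1567]), 'len': np.float64(0.1624), 'ang': np.float32(-8.6), 'w': array([-0.0083,  0.0001,  0.0061])} zbot/top [0.1303 0.18  ]
scene plate 521 {'mid': array([0.5826, 0.1572]), 'len': np.float64(0.1599), 'ang': np.float32(-7.93), 'w': array([-0.0061, -0.0001,  0.0033])} zbot/top [0.129  0.1782]
the job is handed in; nothing more can be done
None
```

I've handed the job in with the arm still holding the long drawplate level and flat against the back jaw, centred to about 2 mm, bottom about 20 mm below the jaw tops and fingertips above the jaws; it held a steady 8–9 N push (about 10 N with friction) for over four seconds, but sign-off returned no verdict.

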